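# Set out a shaft bearing kit on the assembly pallet

### The arm

A 7-joint arm with a two-finger parallel gripper is mounted at the origin on the work surface. World frame = base frame: x ahead of the robot, y to its left, z up, the work surface at z = 0. Lengths are in m, angles in rad, forces in N, time in s.
With the tool pointing down it reaches from about 0.4 to 0.85 m from the base axis. Payload 10.4 kg.
Tool frame: the origin (TCP) lies at the very end of the fingers, on their centre line; the grasp point (between the pads) lies 19 mm behind it; z points along the fingers, y is the direction in which the jaws open and shut (so a half turn about z gives the same grasp; the last joint's range is limited). The gripper opens to 87 mm and grips with 3 to 60 N. Pads are 19 mm wide; open, the fingers measure 117 mm over their backs; the gripper's body (75 mm by 190 mm) begins 51 mm behind the grasp point.
Start: joints at [-1.141, 0.332, -0.065, 1.46, 0.022, 1.35, -0.088], TCP at [0.273, 0.562, 0.223] pointing down, gripper open.
Joint ranges: [-2.6, 2.6], [-0.5, 2.12], [-1.47, 1.34], [0.16, 2.42], [-1.27, 4.41], [0.06, 2.06], [-2.6, 2.6]. Speed limits (rad/s): [2.22, 2.22, 2.79, 2.79, 3.14, 3.14, 3.14].

### API

Orientations are given as a unit quaternion [x, y, z, w].
In Python, from bench import r gives the robot as it stands.
- The arm moves only by the tool move_arm, never from a script. Its argument "deltas" is a list of rows, each a list of 5 numbers: the gripper's target within -1 to 1 (fully open at 1, half-way at 0, shut at -1), then the shift along the tool's x, y, z as a fraction of full scale, then the turn about the tool's z as a fraction of full scale. A call has 1 to 12 rows; each row shifts and turns the commanded pose from where the row before left it, along the tool's axes as they then stand; what a row does not reach is not made up. Full scale, the value 1, is 2.5 cm for a shift and 90 degrees for a turn. A row lasts 1/12 s, in which the tool goes at most 41.7 mm and 7.16 degrees, less where a joint would pass 70% of its speed; a pose out of reach is approached as far as the arm can. A call with a number of a shift or a turn outside -1 to 1 is refused whole. A call with a gripper value outside its range is refused whole. The fingers move at their own pace and stop on an object; "squeeze" is the grip in N (left out, the last holds). Time passes only in rows, so rows that do not move let the fingers close. It gives the time, the measured TCP pose, the force and the opening at its end, in the units of the state.
- r.read_state(): the state, without advancing time (a new reading comes with each control period).
- r.camera(name): name is "side" or "top"; returns the picture (420x560x3 uint8, red, green, blue); there is no depth.
- r.camera_info(name): a dict with "K" (3x3 intrinsics, pixels), "R" (3x3) and "t" (3): a world point X has camera coordinates R X + t. Camera axes: x right, y down, z forward; pixel columns grow to the right and rows downward; lengths in m; the calibration is good to about 2 mm. A picture is of the moment at which its call begins. camera_info takes no time and is no camera call.
- r.close_job(): hands the job in, once; it reports no verdict.
Trained networks look in the newest picture that a camera, given by its name, has taken for a name from the list of things; names that differ only in an ending like _2 or _b are one class to them, and where a whole thing is asked for, a point or a joint stands for the part that bears it (a point fixed in the world has none). Each returns a list of dicts, best first, with "confidence" (0 to 1); they miss things now and then, are a little off and sometimes report something else, mostly with a low value. They report only what shows in the picture. A call takes as long as a camera call. They do not tell look-alikes from the thing itself.
- r.boxes_of(camera, label): "position" ([x, y, z] in m, in the coordinates of the camera as it stood for that picture, good to about 4 mm: the middle of the surface that is visible of it).
- r.tip_of(camera, label): "position" ([x, y, z] in m, in the coordinates of the camera as it stood for that picture, good to about 4 mm: a listed point, or the origin of a listed thing).
The state is a dict: "time": time; "joint_positions": joint angles; "joint_vel": joint speeds; "joint_torque": joint torques, N m; "ee_pos": TCP position; "eef_rot": TCP orientation; "ft_force": force on the tool from outside, world axes, zero at the start; "torque": the same for the moment, N m; "width": finger opening in m.
Only numpy, scipy, OpenCV 4.12 (cv2) and the standard library are available. Lean on these libraries where they do the work, as an engineer would, in place of code of your own. Each camera call takes 0.05 s, during which the arm holds its last target.

### The job

Set out the shaft bearing kit on the assembly pallet: slip the ball bearing over the pin of the round nest and stack the spacer tube on top of it, round the same pin; stand the stepped shaft, wide foot down, centred on the marked spot between the nest and the square block; and lay the flanged cap, flange down, centred on the marked spot directly behind the block (the side away from the robot). Leave everything else on the bench standing where it is.

Things in the scene. Friction and masses are not known exactly. Their poses are not given: they have to be found in the camera images.
- bearing: Ball bearing: flat steel ring with a black seal band, outside diameter 62, bore 30, 16 mm high. It stands upright at the start, on the bench to the left or right of the pallet. Origin: centre of its underside, z up; it is round, so its yaw has no meaning.
- spacer: Spacer tube: plain aluminium ring, taller and narrower than the bearing: outside diameter 40, bore 28, 30 mm high. It stands upright at the start, on the bench to the left or right of the pallet. Origin: centre of its underside, z up; it is round, so its yaw has no meaning.
- shaft: Stepped steel shaft, solid, 85 mm tall: foot of diameter 40 up to 12 mm, body of diameter 28 from 12 to 62 mm, tip of diameter 20 above that. It stands upright at the start, on the bench to the left or right of the pallet. Origin: centre of its underside, z up; it is round, so its yaw has no meaning.
- cap: Flanged aluminium bearing cap, solid: flange of diameter 64 and 8 mm thick at the bottom with four small dark screw holes, hub of diameter 40 from 8 to 32 mm above the underside. It stands upright at the start, on the bench to the left or right of the pallet. Origin: centre of its underside, z up; it is round, so its yaw has no meaning.
- pallet: Fixed aluminium plate 220 (x) by 320 (y), 10 mm thick. Origin: centre of its underside; x points to its back edge (away from the robot, turned up to 0.3 rad), y to its left. Six flush round dark spots, diameter 58 mm, at x = -50 (front) and +50 (back), y = -100, 0, +100 mm. Nest and block stand on the outer front spots, either way round, the bolt on the middle back one.
- nest: Round nest, fixed on the pallet: dark steel disc, diameter 76, 25 mm high, with a central upright steel pin of diameter 20 rising 30 mm above the disc (its top 8 mm tapers to 10). The bearing seats on the disc, the spacer on the bearing. Origin: centre of its underside, on the pallet's top (10 mm above the bench); axes parallel to the pallet's.
- block: Square block, fixed on the pallet: dark steel, 60 x 60 mm, 40 mm high, with a thin upright stud and black ball on top (77 mm high in all). Origin: centre of its underside, on the pallet's top (10 mm above the bench); axes parallel to the pallet's. The spot directly behind it is centred 100 mm along its x.
- bolt: Bystander: a loose brass bolt standing on its head (diameter 24, 10 mm high), shank of diameter 16, 55 mm tall in all, on the pallet's middle back spot. Origin: centre of its underside. To be left alone.
- bottle: Bystander: loose white plastic bottle with a black cap, diameter 56, 130 mm tall, standing behind the pallet on the left. Origin: centre of its underside. To be left alone.
- screwdriver: Bystander: loose screwdriver, 180 mm long, lying lengthways beyond the parts on the right. Origin: underside, near the middle of its length, x along it. To be left alone.
There are look-alikes about, which are no part of the job. Leave any red look-alike of the spacer alone.

How it is judged:
By the outcome, as a careful person would: the job done as asked, in the order asked, and still so for the second after the job is handed in, with the robot touching nothing.
It also fails if it takes over 109 s, if anything falls off the work surface, if the arm or the gripper's body presses on something with over 40 N, if the wrist force passes 120 N, or if a joint passes its speed limit or range.

## Working session

There is one attempt and no reset: what is moved stays moved. The work goes in short steps, Python scripts to look and compute and a tool call to move; the robot and the scene stay as the last step left them, time stands still between calls to the robot, and variables do not carry over. Pictures are saved under pics/ and viewed, and the job is handed in when it is done.

Besides the shell and the picture viewer there is one more tool, called as name([rows], argument=value, ...), one row to a line, values as JSON. move_arm: Moves the arm, as the interface text tells. Shift numbers are shares of 2.5 cm and turn numbers shares of 90 degrees, none past 1 either way. Its arguments: {"type":"object","properties":{"deltas":{"type":"array","items":{"type":"array","items":{"type":"number"}}},"squeeze":{"type":"number"}},"required":["deltas"]}

```bash
mkdir -p pics; ls; python3 - <<'E'
from bench import r
import cv2,numpy as np
np.set_printoptions(precision=4,suppress=True)
s=r.read_state();print({k:np.round(v,4) for k,v in s.items()})
for c in("top","side"):
    im=r.camera(c);cv2.imwrite(f"pics/{c}0.png",im[:,:,::-1])
    i=r.camera_info(c);print(c,i)
    R,t=np.array(i["R"]),np.array(i["t"])
    for n in["bearing","spacer","shaft","cap","pallet","nest","block","bolt","bottle","screwdriver"]:
        for d in r.tip_of(c,n):
            p=np.array(d["position"]);print(n,R.T@(p-t),round(d["confidence"],2), (lambda q:q[:2]/q[2])(np.array(i["K"])@p))
E
```

```text
pics
{'time': np.float64(0.0), 'joint_positions': array([-1.1406,  0.3329, -0.0647,  1.461 ,  0.0216,  1.3499, -0.0885]), 'joint_vel': array([ 0.0005,  0.0003,  0.0001,  0.0003,  0.0007,  0.0009, -0.0002]), 'joint_torque': array([  0.0009, -62.3254,   0.0249, -38.9903,  -0.0615,   0.0398,
         0.0001]), 'ee_pos': array([0.2733, 0.5616, 0.2217]), 'eef_rot': array([ 0.2245,  0.9745, -0.0007, -0.0001]), 'ft_force': array([ 0.1817, -0.4155,  0.4209]), 'torque': array([0.0267, 0.0049, 0.0304]), 'width': np.float64(0.0871)}
top {'K': array([[524.9221,   0.    , 290.2644],
       [  0.    , 524.9221, 211.7734],
       [  0.    ,   0.    ,   1.    ]]), 'R': array([[-0.0163, -0.9999, -0.0026],
       [-0.996 ,  0.0165, -0.0878],
       [ 0.0879,  0.0011, -0.9961]]), 't': array([-0.0323,  0.5667,  1.236 ])}
bearing [ 0.4316 -0.2891 -0.0014] 0.59 [393.0668 266.2006]
spacer [0.4559 0.3106 0.0041] 0.54 [145.7499 260.1649]
spacer [0.3672 0.304  0.0011] 0.51 [148.557  296.9966]
spacer [0.3935 0.373  0.0025] 0.46 [119.9109 286.5435]
shaft [0.5775 0.3477 0.0033] 0.59 [131.0583 210.5059]
cap [ 0.5
[... 934 characters left out ...]
018] 0.66 [205.7219 315.987 ]
shaft [ 0.5823  0.3422 -0.0012] 0.66 [161.5341 296.4478]
cap [ 0.5915 -0.326  -0.0037] 0.78 [346.7223 203.4116]
cap [0.5442 0.0024 0.0015] 0.45 [281.0046 246.9028]
cap [ 0.4293 -0.2908  0.0034] 0.3 [383.2821 224.0387]
pallet [ 0.5418  0.0011 -0.0009] 0.85 [281.9959 247.8435]
nest [0.4951 0.1014 0.0143] 0.78 [265.8769 265.0921]
nest [ 0.4577  0.3094 -0.0018] 0.22 [206.6117 315.9316]
block [ 0.4867 -0.0951  0.0122] 0.7 [322.3181 238.3796]
bolt [ 0.5926 -0.003   0.0048] 0.42 [269.9088 238.1933]
bolt [0.755  0.2445 0.0002] 0.38 [157.2664 250.2373]
bottle [ 0.7521  0.2442 -0.0007] 0.97 [158.0003 250.9236]
screwdriver [ 0.545  -0.0007 -0.0018] 0.55 [281.6249 247.3856]
```

View pics/top0.png

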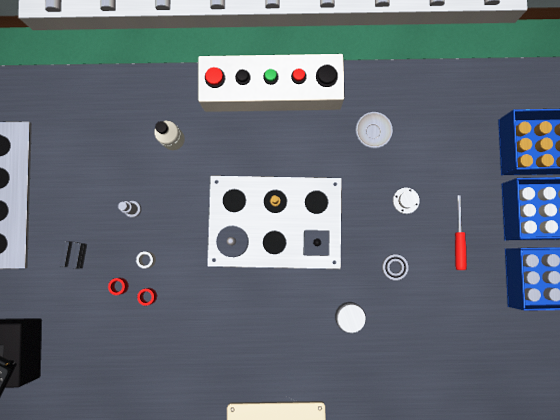

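View pics/side0.png

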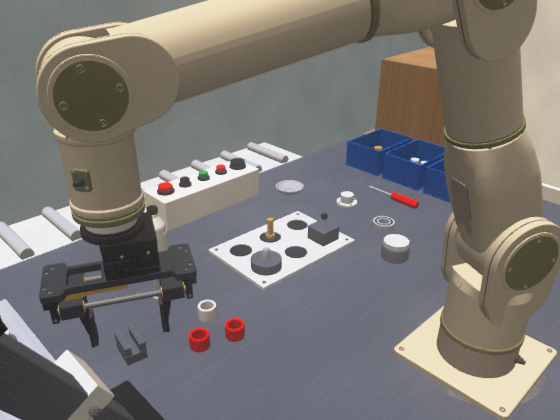

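```bash
python3 - <<'E'
import cv2,numpy as np
a=cv2.imread("pics/top0.png");b=cv2.imread("pics/side0.png")
A=cv2.resize(a[200:320,85:185],None,fx=4,fy=4,interpolation=2)
B=cv2.resize(b[270:390,130:230],None,fx=4,fy=4,interpolation=2)
cv2.imwrite("pics/crop0.png",np.hstack([A,B]))
cv2.imwrite("pics/crop1.png",np.hstack([cv2.resize(a[170:300,200:350],(600,520)),])) 
E
```

```text
(no output)
```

View pics/crop0.png

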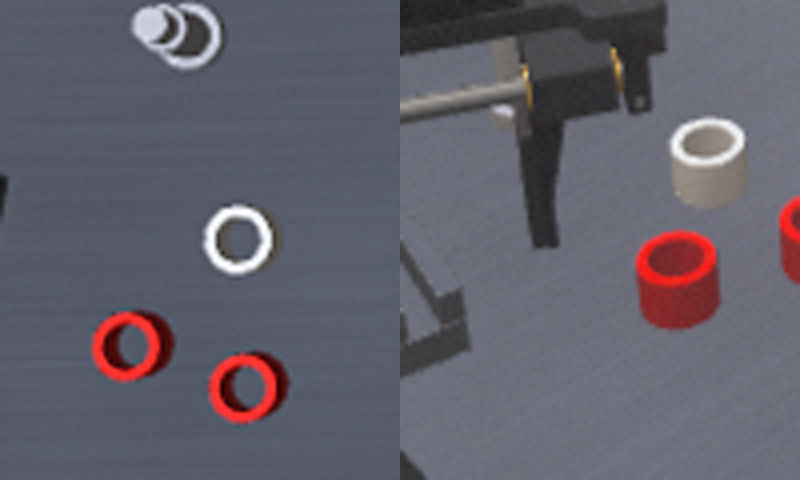

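View pics/crop1.png

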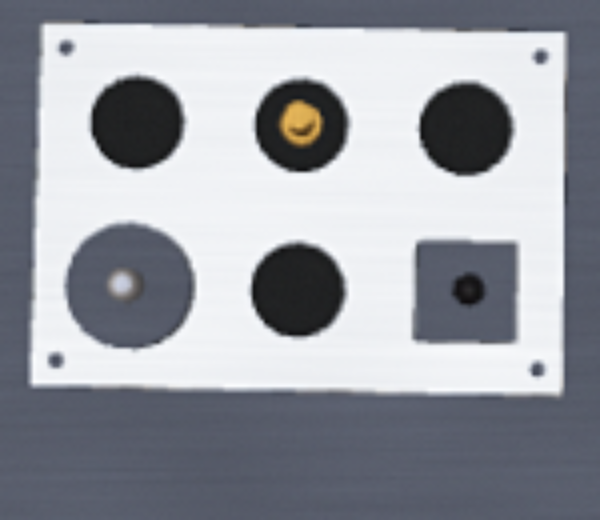

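The spacer is the aluminium ring at top (145,260); the red rings at (118,286) and (147,297) are look-alikes and stay put. The crop confirms this. The other parts are the bearing at (395,267), cap at (406,200) and shaft at (131,210). The white disc at (350,318) and the dish at (374,130) are no part of the job. Next I'll refine the positions by silhouette.

```bash
cat > h.py <<'E'
from bench import r
import cv2,numpy as np
from scipy.optimize import minimize
from scipy.spatial.transform import Rotation as Ro
np.set_printoptions(precision=4,suppress=True)
SH=dict(bearing=[(31,0,16)],spacer=[(20,0,30)],shaft=[(20,0,12),(14,12,62),(10,62,85)],cap=[(32,0,8),(20,8,32)],redsp=[(20,0,30)])
def cam(c):
    i=r.camera_info(c);return np.array(i["K"]),np.array(i["R"]),np.array(i["t"])
def proj(C,X):
    K,R,t=C;q=(R@np.atleast_2d(X).T).T+t;q=q@K.T;return q[:,:2]/q[:,2:]
def back(C,uv,z):
    K,R,t=C;d=R.T@np.linalg.inv(K)@np.array([*uv,1.]);o=-R.T@t;return o+d*(z-o[2])/d[2]
S=8
def sil(C,name,p,off,shape):
    m=np.zeros(shape,np.uint8);a=np.linspace(0,2*np.pi,60)
    for rad,z0,z1 in SH[name]:
        X=np.vstack([np.c_[p[0]+rad/1e3*np.cos(a),p[1]+rad/1e3*np.sin(a),0*a+p[2]+z/1e3] for z in(z0,z1)])
        h=cv2.convexHull(((proj(C,X)-off+.5)*S-.5).astype(np.float32))
        cv2.fillPoly(m,[np.round(h).astype(np.int32)],255)
    return m
def refine(c,im,name,p0,half=34,thr=None,z=0.):
    C=cam(c);u=proj(C,[p0[0],p0[1],z+.02])[0].astype(int);off=u-half
    cr=im[off[1]:off[1]+2*half,off[0]:off[0]+2*half].astype(np.float32).max(2)
    bg=np.median(cr);T=thr or bg+45
    soft=np.clip((cv2.resize(cr,None,fx=S,fy=S,interpolation=cv2.INTER_LINEAR)),0,255)
    m=((soft>T)*255).astype(np.uint8)
    # fill holes, keep biggest
    cs,_=cv2.findContours(m,cv2.RETR_EXTERNAL,cv2.CHAIN_APPROX_NONE)
    ctr=np.array([half*S]*2);cs=[k for k in cs if cv2.contourArea(k)>S*S*30]
    k=max(cs,key=cv2.contourArea);m[:]=0;cv2.fillPoly(m,[k],255)
    def f(v):
        s=sil(C,name,[v[0]/1e3,v[1]/1e3,z],off,m.shape);return -np.sum((s&m)>0)/np.sum((s|m)>0)
    o=minimize(f,np.array(p0[:2])*1e3,method="Nelder-Mead",options=dict(initial_simplex=np.array(p0[:2])*1e3+np.array([[0,0],[6,0],[0,6]]),xatol=.05,fatol=1e-4))
    s=sil(C,name,[*o.x/1e3,z],off,m.shape)
    return o.x/1e3,-o.fun,np.dstack([m*0,s,m])
def go(T):
    s=r.read_state();R=Ro.from_quat(s["eef_rot"]).as_matrix();d=R.T@(np.array(T)-s["ee_pos"])
    print("from",s["ee_pos"],"units of 25mm:",d/.025)
E
python3 - <<'E'
from h import *
v=[]
for c in("top","side"):
    im=cv2.imread(f"pics/{c}0.png")[:,:,::-1];C=cam(c)
    for n,p in dict(bearing=(.431,-.29),spacer=(.457,.311),shaft=(.579,.346),cap=(.592,-.325)).items():
        if c=="side" and n=="shaft":continue
        o,i,d=refine(c,im,n,p);print(c,n,o,round(i,3))
        if c=="top":v.append(cv2.resize(d,(200,200)))
    if c=="top":cv2.imwrite("pics/sil.png",np.hstack(v))
    # spots
    g=im.max(2);m=(g<70).astype(np.uint8)
    pr=[(.60,.1),(.60,-.1),(.5,0)];W=[]
    for q in pr:
        u=proj(C,[*q,.01])[0]
        n,l,st,ce=cv2.connectedComponentsWithStats(m)
        k=min((k for k in range(1,n) if 150<st[k,4]<1500),key=lambda k:np.linalg.norm(ce[k]-u))
        W.append(back(C,ce[k],.01));print(c,"spot",ce[k],st[k,4],W[-1])
E
```

```text
top bearing [ 0.4302 -0.2921] 0.935
top spacer [0.4576 0.3103] 0.822
top shaft [0.5825 0.3469] 0.648
top cap [ 0.5918 -0.3247] 0.979
top spot [233.6414 200.3106] 396 [0.5977 0.0959 0.01  ]
top spot [315.8772 201.8521] 399 [ 0.5906 -0.1043  0.01  ]
top spot [273.8452 242.258 ] 407 [ 0.494  -0.0007  0.01  ]
side bearing [ 0.431 -0.29 ] -0.0
side spacer [0.457 0.311] -0.0
side cap [ 0.5965 -0.33  ] 0.324
side spot [168.8313 303.7798] 486 [0.5356 0.3522 0.01  ]
side spot [168.8313 303.7798] 486 [0.5356 0.3522 0.01  ]
side spot [168.8313 303.7798] 486 [0.5356 0.3522 0.01  ]
```

View pics/sil.png

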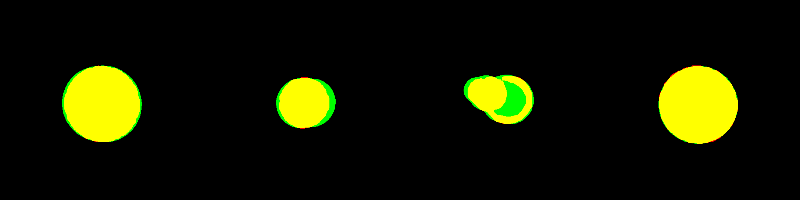

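```bash
python3 - <<'E'
from h import *
C=cam("top")
im=cv2.imread("pics/top0.png")
print("pin top",back(C,(200+123/4,170+284/4),.065))
for n,(x,y),T in(("sp",(145,260),150),):
    g=im[y-20:y+20,x-20:x+20].min(2);m=(g>T).astype(np.uint8)
    cs,_=cv2.findContours(m,0,1);k=max(cs,key=cv2.contourArea);(a,b),rad=cv2.minEnclosingCircle(k);M=cv2.moments(k)
    print(n,a,b,rad,back(C,(M["m10"]/M["m00"]+x-20,M["m01"]/M["m00"]+y-20),.03))
# nest disc circle z=.035
g=im.max(2)[215:270,205:260]; 
m=(g<170).astype(np.uint8);cs,_=cv2.findContours(m,0,1)
for k in cs:
    if cv2.contourArea(k)>300:
        M=cv2.moments(k);print("nest",cv2.contourArea(k),back(C,(M["m10"]/M["m00"]+205,M["m01"]/M["m00"]+215),.035))
E
python3 -c "
from h import *
for T in [(.45,.2,.2),(.52,0,.2),(.43,-.2915,.2)]:go(T)"
```

```text
pin top [0.4969 0.0972 0.065 ]
sp 18.899999618530273 19.5 8.547615051269531 [0.4577 0.3076 0.03  ]
nest 757.0 [0.4977 0.0975 0.035 ]
from [0.2734 0.562  0.2226] units of 25mm: [-12.686   -9.9321   0.902 ]
from [0.2734 0.562  0.2226] units of 25mm: [-18.7038 -15.9008   0.9018]
from [0.2734 0.562  0.2226] units of 25mm: [-20.568  -27.9607   0.9012]
```

move_arm([
  [1, -0.9, -0.8, 0, 0],
  [1, -0.9, -0.8, 0, 0],
  [1, -0.9, -0.8, 0, 0],
  [1, -0.9, -0.8, 0, 0],
  [1, -0.9, -0.8, 0, 0],
  [1, -0.9, -0.8, 0, 0],
  [1, -0.9, -0.8, 0, 0],
  [1, -0.9, -0.8, 0, 0],
  [1, -0.9, -0.8, 0, 0],
  [1, -0.9, -0.8, 0, 0],
  [1, -0.9, -0.8, 0, 0],
  [1, -0.9, -0.8, 0, 0],
])

```text
time: 2.1
ee_pos: [0.4116, 0.2267, 0.2228]
eef_rot: [0.224, 0.974, 0.0, 0.0]
ft_force: [0.4, 0.4, 1.4]
width: 0.0871
```

move_arm([
  [1, -0.9, -0.8, 0, 0],
  [1, -0.9, -0.8, 0, 0],
  [1, -0.9, -0.8, 0, 0],
  [1, -0.9, -0.8, 0, 0],
  [1, -0.9, -0.8, 0, 0],
  [1, -0.9, -0.8, 0, 0],
  [1, -0.9, -0.8, 0, 0],
  [1, -0.9, -0.8, 0, 0],
  [1, -0.3, -1, 0, 0],
  [1, -0.2, -1, 0, 0],
  [1, -0.2, -1, 0, 0],
  [1, -0.2, -1, 0, 0],
])

```text
time: 3.1
ee_pos: [0.4792, -0.0955, 0.2226]
eef_rot: [0.225, 0.974, 0.0, 0.0]
ft_force: [-0.1, 0.2, -0.2]
width: 0.0867
```

```bash
python3 -c "
from h import *
go((.4305,-.2915,.004));print(r.read_state()['joint_positions'],r.read_state()['eef_rot'],r.read_state()['time'])"
```

```text
from [ 0.4792 -0.0955  0.2226] units of 25mm: [-1.6782 -7.9044  8.7423]
[-0.415   0.0104  0.5278  1.8354 -0.0056  1.2969  1.2322] [0.2245 0.9745 0.0001 0.0001] 3.1
```

move_arm([
  [1, -0.2, -0.8, 0.5, 0],
  [1, -0.2, -0.8, 0.5, 0],
  [1, -0.2, -0.8, 0.5, 0],
  [1, -0.2, -0.8, 0.5, 0],
  [1, -0.2, -0.8, 0.5, 0],
  [1, -0.2, -0.8, 0.5, 0],
  [1, -0.2, -0.8, 0.5, 0],
  [1, -0.2, -0.8, 0.5, 0],
  [1, 0, -0.6, 0.5, 0],
  [1, 0, 0, 0.5, 0],
  [1, 0, 0, 0.5, 0],
  [1, 0, 0, 0, 0],
])

```text
time: 4.1
ee_pos: [0.4377, -0.2687, 0.0831]
eef_rot: [0.225, 0.974, 0.0, -0.002]
ft_force: [0.4, -0.2, 0.7]
width: 0.0873
```

```bash
python3 -c "
from h import *
go((.4305,-.2915,.004))
for c in('top','side'):cv2.imwrite(f'pics/{c}1.png',r.camera(c)[:,:,::-1])
a=cv2.imread('pics/top1.png')[200:340,310:480];b=cv2.imread('pics/side1.png')[120:280,290:450]
cv2.imwrite('pics/c1.png',np.hstack([cv2.resize(a,(400,400)),cv2.resize(b,(400,400))]))"
```

```text
from [ 0.4377 -0.2687  0.0831] units of 25mm: [-0.1495 -0.9432  3.1636]
```

View pics/c1.png

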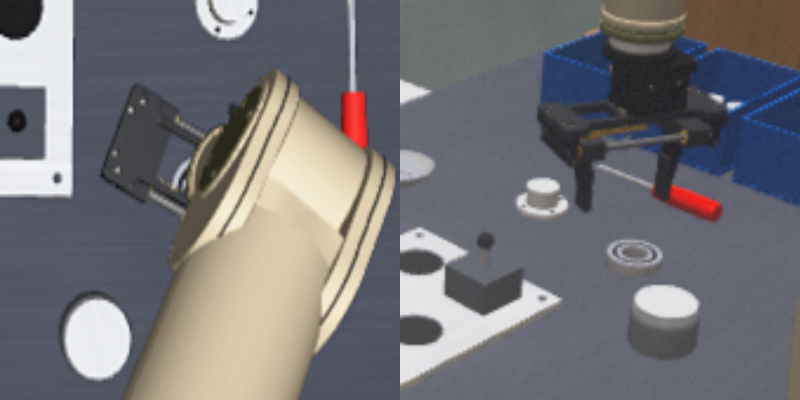

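move_arm([
  [1, -0.1, -0.5, 0.3, 0],
  [1, -0.05, -0.44, 0.3, 0],
  [1, 0, 0, 0.4, 0],
  [1, 0, 0, 0.4, 0],
  [1, 0, 0, 0.4, 0],
  [1, 0, 0, 0.4, 0],
  [1, 0, 0, 0.4, 0],
  [1, 0, 0, 0.3, 0],
  [1, 0, 0, 0.2, 0],
  [1, 0, 0, 0, 0],
])

```text
time: 5.03
ee_pos: [0.4315, -0.2915, 0.0064]
eef_rot: [0.224, 0.974, 0.0, -0.001]
ft_force: [-0.8, -0.3, 0.6]
width: 0.0871
```

```bash
python3 -c "
from h import *
go((.4305,-.2915,.004))
for c in('side',):cv2.imwrite(f'pics/{c}2.png',r.camera(c)[:,:,::-1])
b=cv2.imread('pics/side2.png')[140:280,310:470]
cv2.imwrite('pics/c2.png',cv2.resize(b,(640,560)))"
```

```text
from [ 0.4315 -0.2915  0.0064] units of 25mm: [ 0.0371 -0.0175  0.0947]
```

View pics/c2.png

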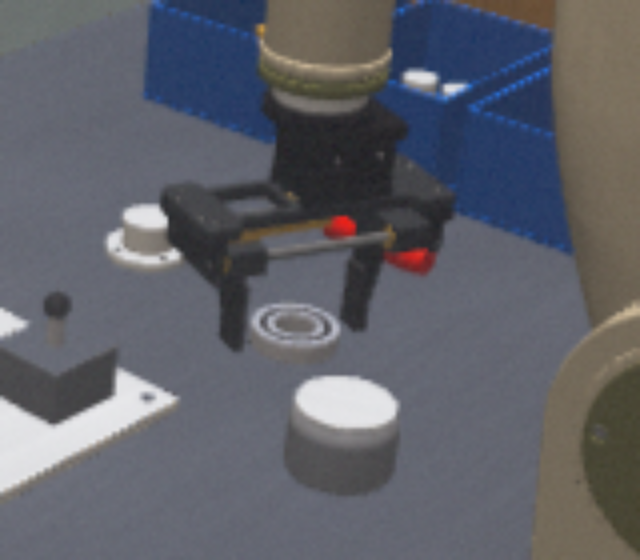

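The fingers straddle the bearing in the crop. I'll lower about 2 mm and close.

move_arm([
  [1, 0.04, 0, 0.1, 0],
  [-0.2, 0, 0, 0, 0],
  [-0.2, 0, 0, 0, 0],
  [-0.2, 0, 0, 0, 0],
  [-0.2, 0, 0, 0, 0],
  [-0.2, 0, 0, 0, 0],
  [-0.2, 0, 0, 0, 0],
  [-0.2, 0, 0, 0, 0],
], squeeze=30)

```text
time: 5.75
ee_pos: [0.4313, -0.2915, 0.0052]
eef_rot: [0.224, 0.974, 0.0, 0.0]
ft_force: [-0.7, -0.5, 2.2]
width: 0.0606
```

move_arm([
  [-0.2, 0, 0, 0, 0],
  [-0.2, 0, 0, 0, 0],
  [-0.2, 0, 0, -0.3, 0],
  [-0.2, 0, 0, -0.5, 0],
  [-0.2, 0, 0, -0.8, 0],
  [-0.2, 0, 0, -0.8, 0],
  [-0.2, 0, 0, -0.8, 0],
  [-0.2, 0, 0, -0.8, 0],
  [-0.2, 0, 0, 0, 0],
])

```text
time: 6.5
ee_pos: [0.4328, -0.2928, 0.1094]
eef_rot: [0.225, 0.974, -0.0, 0.003]
ft_force: [0.6, -1.5, -1.6]
width: 0.0604
```

```bash
python3 -c "
from h import *
go((.497,.098,.1))
for c in('side',):cv2.imwrite(f'pics/{c}3.png',r.camera(c)[:,:,::-1])
b=cv2.imread('pics/side3.png')[100:240,310:470]
cv2.imwrite('pics/c3.png',cv2.resize(b,(640,560)))"
```

```text
from [ 0.4328 -0.2928  0.1094] units of 25mm: [ 4.5423 15.1765  0.3634]
```

View pics/c3.png

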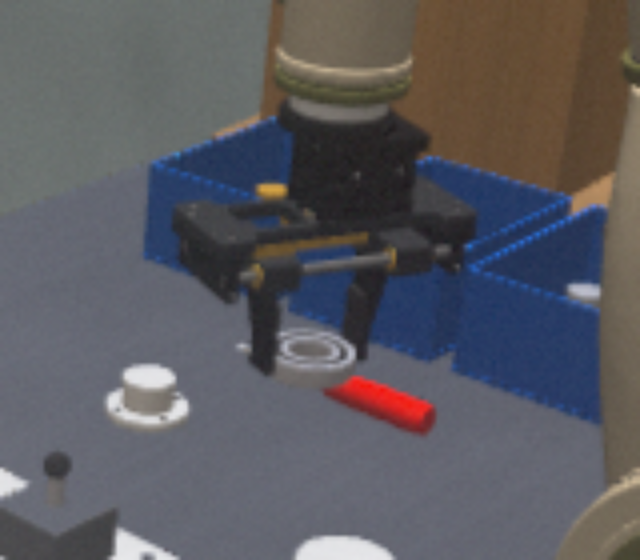

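move_arm([
  [-0.2, 0.1, 0.5, -0.7, 0],
  [-0.2, 0.3, 0.9, -0.7, 0],
  [-0.2, 0.3, 0.9, 0, 0],
  [-0.2, 0.3, 0.9, 0, 0],
  [-0.2, 0.3, 0.9, 0, 0],
  [-0.2, 0.3, 0.9, 0, 0],
  [-0.2, 0.3, 0.9, 0, 0],
  [-0.2, 0.3, 0.9, 0, 0],
  [-0.2, 0.3, 0.9, 0, 0],
  [-0.2, 0.3, 0.9, 0, 0],
  [-0.2, 0.3, 0.9, 0, 0],
  [-0.2, 0.3, 0.9, 0, 0],
])

```text
time: 7.55
ee_pos: [0.4679, -0.0194, 0.1395]
eef_rot: [0.225, 0.974, -0.0, -0.001]
ft_force: [0.0, -0.2, -1.1]
width: 0.0603
```

move_arm([
  [-0.2, 0.3, 0.9, 0, 0],
  [-0.2, 0.3, 0.9, 0, 0],
  [-0.2, 0.3, 0.9, 0, 0],
  [-0.2, 0.2, 0.8, 0.3, 0],
  [-0.2, 0.1, 0.6, 0.5, 0],
  [-0.2, 0, 0.4, 0.4, 0],
  [-0.2, 0, 0.2, 0.2, 0],
  [-0.2, 0, 0, 0, 0],
  [-0.2, 0, 0, 0, 0],
])

```text
time: 8.3
ee_pos: [0.4925, 0.0975, 0.1048]
eef_rot: [0.225, 0.974, -0.0, -0.0]
ft_force: [-0.2, -0.6, -1.9]
width: 0.0602
```

```bash
python3 -c "
from h import *
go((.497,.098,.1))
for c in('top','side'):cv2.imwrite(f'pics/{c}4.png',r.camera(c)[:,:,::-1])
a=cv2.imread('pics/top4.png')[170:310,180:340];b=cv2.imread('pics/side4.png')[150:290,190:350]
cv2.imwrite('pics/c4.png',np.hstack([cv2.resize(a,(400,350)),cv2.resize(b,(400,350))]))"
```

```text
from [0.4925 0.0975 0.1048] units of 25mm: [-0.1519  0.0953  0.1917]
```

View pics/c4.png

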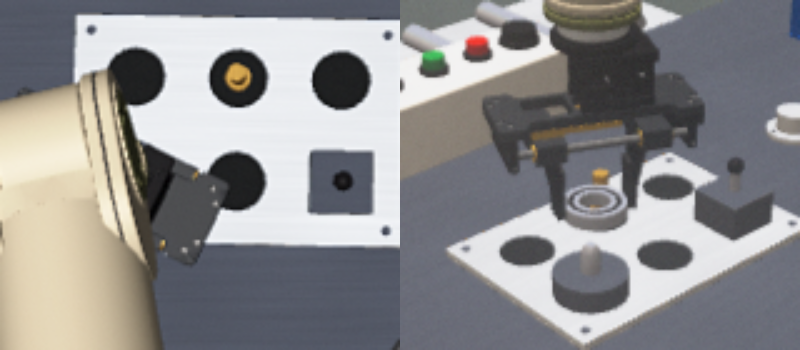

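move_arm([
  [-0.2, -0.15, 0.1, 0.1, 0],
  [-0.2, 0, 0, 0.1, 0],
  [-0.2, 0, 0, 0, 0],
])

```text
time: 8.65
ee_pos: [0.4974, 0.0985, 0.0998]
eef_rot: [0.225, 0.974, -0.0, -0.0]
ft_force: [-0.4, 0.3, -2.0]
width: 0.0604
```

```bash
cat >> h.py <<'E'
def overlay(c,im,circs,fx,box,fn):
    C=cam(c);x0,y0,x1,y1=box;o=cv2.resize(im[y0:y1,x0:x1],None,fx=fx,fy=fx,interpolation=cv2.INTER_CUBIC);a=np.linspace(0,2*np.pi,80)
    for (p,rad,col) in circs:
        u=proj(C,np.c_[p[0]+rad*np.cos(a),p[1]+rad*np.sin(a),0*a+p[2]]);u=((u-[x0,y0]+.5)*fx-.5)
        cv2.polylines(o,[np.round(u*8).astype(np.int32)],True,col,1,cv2.LINE_AA,3)
    cv2.imwrite(fn,o)
E
python3 -c "
from h import *
go((.497,.098,.1));p=r.read_state()['ee_pos'];b=p[2]-.0052
im=r.camera('side')[:,:,::-1].copy()
overlay('side',im,[((p[0],p[1],b+.016),.031,(0,255,0)),((p[0],p[1],b),.031,(0,255,0)),((.497,.098,.035),.038,(0,0,255)),((.497,.098,.057),.01,(0,0,255)),((.497,.098,.065),.005,(0,0,255))],8,(235,205,305,280),'pics/c5.png')"
```

```text
from [0.4974 0.0985 0.0998] units of 25mm: [ 0.0061 -0.0257 -0.0092]
```

View pics/c5.png

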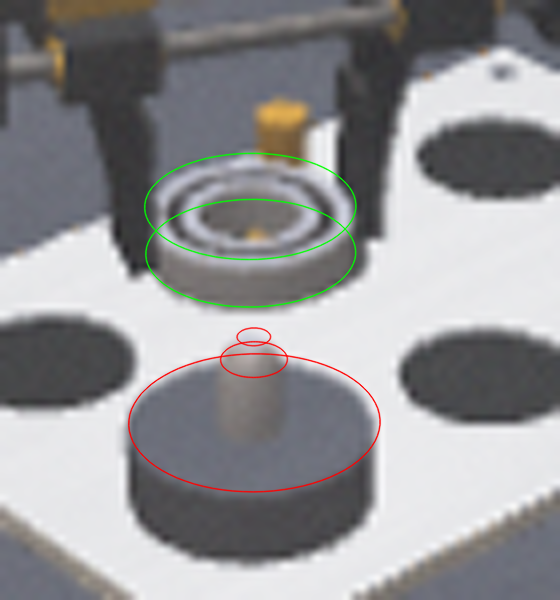

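move_arm([
  [-0.2, -0.01, 0.04, 0.3, 0],
  [-0.2, 0, 0, 0.3, 0],
  [-0.2, 0, 0, 0.3, 0],
  [-0.2, 0, 0, 0.3, 0],
  [-0.2, 0, 0, 0.3, 0],
  [-0.2, 0, 0, 0.3, 0],
  [-0.2, 0, 0, 0.25, 0],
  [-0.2, 0, 0, 0.15, 0],
  [-0.2, 0, 0, 0.05, 0],
  [-0.2, 0, 0, 0, 0],
])

```text
time: 9.53
ee_pos: [0.4979, 0.0996, 0.0435]
eef_rot: [0.224, 0.974, -0.0, -0.0]
ft_force: [0.1, 0.6, -1.5]
width: 0.0607
```

move_arm([
  [-0.2, 0, 0, 0.06, 0],
  [-0.2, 0, 0, 0.05, 0],
  [-0.2, 0, 0, 0, 0],
])

```text
time: 9.78
ee_pos: [0.4981, 0.0997, 0.0411]
eef_rot: [0.224, 0.974, 0.0, 0.0]
ft_force: [-0.2, 0.9, -0.6]
width: 0.0602
```

move_arm([
  [-0.2, 0, 0, 0.05, 0],
  [-0.2, 0, 0, 0, 0],
])

```text
time: 9.95
ee_pos: [0.4983, 0.0998, 0.0402]
eef_rot: [0.224, 0.974, 0.0, 0.0]
ft_force: [-0.6, 0.4, 2.2]
width: 0.0604
```

move_arm([
  [0.7, 0, 0, 0, 0],
  [0.7, 0, 0, 0, 0],
  [0.7, 0, 0, 0, 0],
  [0.7, 0, 0, -0.3, 0],
  [0.7, 0, 0, -0.6, 0],
  [0.7, 0, 0, -0.9, 0],
  [0.7, 0, 0, -1, 0],
  [0.7, 0, 0, -1, 0],
  [0.7, 0, 0, 0, 0],
])

```text
time: 10.7
ee_pos: [0.5006, 0.1002, 0.14]
eef_rot: [0.225, 0.974, 0.002, 0.003]
ft_force: [1.3, 0.0, 0.1]
width: 0.0741
```

```bash
python3 -c "
from h import *
go((.4577,.309,.009));print(r.read_state()['joint_positions'])
im=r.camera('side')[:,:,::-1].copy();x,y=.4965,.0985
overlay('side',im,[((x,y,.051),.031,(0,255,0)),((x,y,.035),.031,(0,255,0)),((x,y,.035),.038,(0,0,255)),((x,y,.057),.01,(0,0,255)),((x,y,.065),.005,(0,0,255))],8,(230,205,305,280),'pics/c6.png')"
```

```text
from [0.5006 0.1002 0.14  ] units of 25mm: [5.2249 6.7285 5.2519]
[-0.633   0.1377  0.3759  1.8904 -0.0573  1.1165  0.882 ]
```

View pics/c6.png

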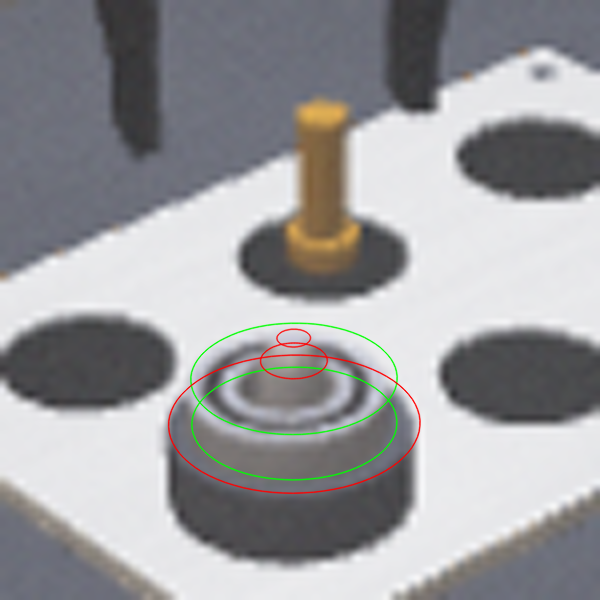

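move_arm([
  [0.7, 0.4, 0.5, 0, 0],
  [0.7, 0.7, 0.9, 0, 0],
  [0.7, 0.7, 0.9, 0, 0],
  [0.7, 0.7, 0.9, 0, 0],
  [0.7, 0.7, 0.9, 0, 0],
  [0.7, 0.7, 0.9, 0, 0],
  [0.7, 0.6, 0.8, 0.3, 0],
  [0.7, 0.5, 0.6, 0.5, 0],
  [0.7, 0.2, 0.3, 0.5, 0],
  [0.7, 0, 0, 0.5, 0],
  [0.7, 0, 0, 0.3, 0],
  [0.7, 0, 0, 0, 0],
])

```text
time: 11.75
ee_pos: [0.4536, 0.3054, 0.08]
eef_rot: [0.225, 0.974, -0.002, -0.001]
ft_force: [-0.1, 0.4, -0.8]
width: 0.0742
```

```bash
python3 -c "
from h import *
go((.4577,.309,.009));p=r.read_state()['ee_pos']
im=r.camera('side')[:,:,::-1].copy();x,y=.4577,.309
overlay('side',im,[((x,y,.03),.02,(0,255,0)),((x,y,0),.02,(0,255,0)),((p[0],p[1],0.03),.003,(0,0,255))],5,(140,250,260,360),'pics/c7.png')"
```

```text
from [0.4536 0.3054 0.08  ] units of 25mm: [-0.087   0.2121  2.8399]
```

View pics/c7.png

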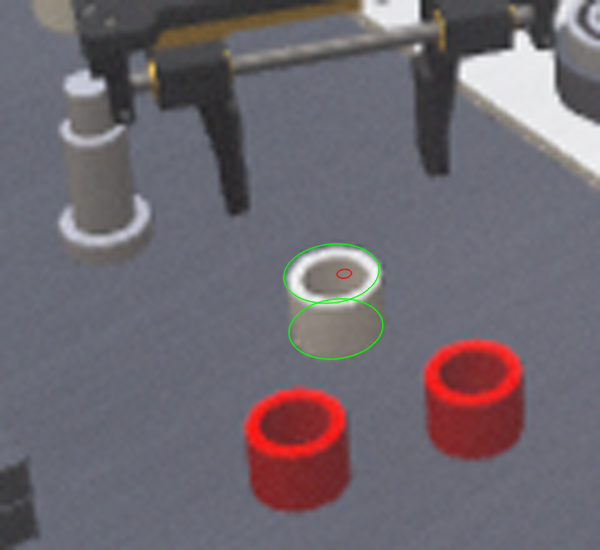

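move_arm([
  [0.7, -0.1, 0.2, 0.3, 0],
  [0.7, 0, 0, 0.4, 0],
  [0.7, 0, 0, 0.5, 0],
  [0.7, 0, 0, 0.5, 0],
  [0.7, 0, 0, 0.5, 0],
  [0.7, 0, 0, 0.4, 0],
  [0.7, 0, 0, 0.2, 0],
  [0.7, 0, 0, 0, 0],
  [-0.4, 0, 0, 0, 0],
  [-0.4, 0, 0, 0, 0],
  [-0.4, 0, 0, 0, 0],
  [-0.4, 0, 0, 0, 0],
], squeeze=25)

```text
time: 12.8
ee_pos: [0.4592, 0.3109, 0.0129]
eef_rot: [0.224, 0.974, 0.0, 0.0]
ft_force: [0.3, 0.1, -1.2]
width: 0.0545
```

move_arm([
  [-0.4, 0, 0, 0, 0],
  [-0.4, 0, 0, 0, 0],
  [-0.4, 0, 0, 0, 0],
  [-0.4, 0, 0, 0, 0],
  [-0.4, 0, 0, 0, 0],
])

```text
time: 13.22
ee_pos: [0.4588, 0.3105, 0.0125]
eef_rot: [0.225, 0.974, -0.0, -0.0]
ft_force: [-1.8, -1.6, 3.7]
width: 0.039
```

move_arm([
  [-0.4, 0, 0, 0, 0],
  [-0.4, 0, 0, -0.4, 0],
  [-0.4, 0, 0, -0.8, 0],
  [-0.4, 0, 0, -1, 0],
  [-0.4, 0, 0, -1, 0],
  [-0.4, 0, 0, -1, 0],
  [-0.4, 0, 0, -0.8, 0],
  [-0.4, -0.3, -0.4, -0.2, 0],
  [-0.4, -0.7, -0.9, 0, 0],
  [-0.4, -0.7, -0.9, 0, 0],
  [-0.4, -0.7, -0.9, 0, 0],
  [-0.4, -0.7, -0.9, 0, 0],
])

```text
time: 14.22
ee_pos: [0.4846, 0.1844, 0.1417]
eef_rot: [0.225, 0.974, -0.0, -0.0]
ft_force: [0.9, -0.1, -1.7]
width: 0.039
```

```bash
python3 -c "
from h import *
go((.4975,.099,.11))"
```

```text
from [0.4846 0.1844 0.1417] units of 25mm: [-1.9612 -2.8449  1.269 ]
```

move_arm([
  [-0.4, -0.6, -0.9, 0, 0],
  [-0.4, -0.6, -0.9, 0.1, 0],
  [-0.4, -0.4, -0.6, 0.2, 0],
  [-0.4, -0.3, -0.4, 0.3, 0],
  [-0.4, 0, 0, 0.3, 0],
  [-0.4, 0, 0, 0.2, 0],
  [-0.4, 0, 0, 0, 0],
  [-0.4, 0, 0, 0, 0],
])

```text
time: 14.88
ee_pos: [0.4964, 0.104, 0.1144]
eef_rot: [0.224, 0.975, -0.0, -0.0]
ft_force: [0.3, 0.6, -1.1]
width: 0.0392
```

```bash
python3 -c "
from h import *
go((.4975,.099,.1));p=r.read_state()['ee_pos'];b=p[2]-.0125
im=r.camera('side')[:,:,::-1].copy();x,y=.4975,.099
overlay('side',im,[((p[0],p[1],b+.03),.02,(0,255,0)),((p[0],p[1],b),.02,(0,255,0)),((x,y,.051),.031,(0,0,255)),((x,y,.065),.005,(0,0,255))],8,(230,205,305,280),'pics/c8.png')"
```

```text
from [0.4964 0.104  0.1144] units of 25mm: [-0.1278 -0.1601  0.5747]
```

View pics/c8.png

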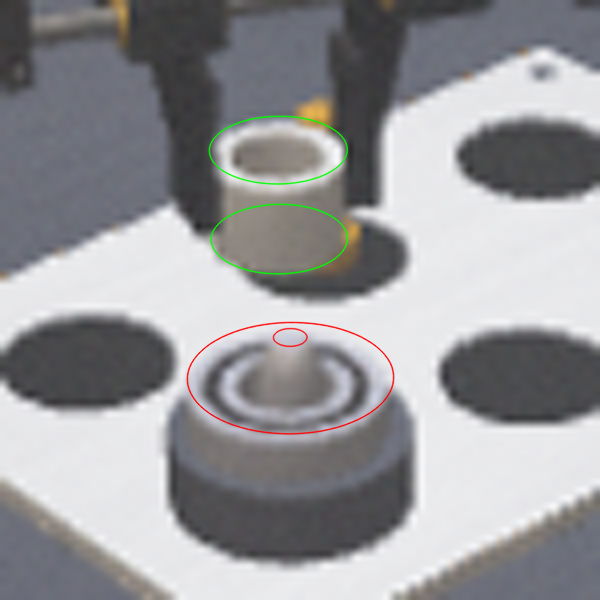

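move_arm([
  [-0.4, -0.14, -0.12, 0, 0],
  [-0.4, 0, 0, 0.2, 0],
  [-0.4, 0, 0, 0.3, 0],
  [-0.4, 0, 0, 0.3, 0],
  [-0.4, 0, 0, 0.3, 0],
  [-0.4, 0, 0, 0.3, 0],
  [-0.4, 0, 0, 0.3, 0],
  [-0.4, 0, 0, 0.15, 0],
  [-0.4, 0, 0, 0.05, 0],
  [-0.4, 0, 0, 0, 0],
])

```text
time: 15.77
ee_pos: [0.4985, 0.0987, 0.0669]
eef_rot: [0.225, 0.974, -0.0, -0.0]
ft_force: [0.8, 0.1, -1.5]
width: 0.0389
```

move_arm([
  [-0.4, 0, 0, 0.06, 0],
  [-0.4, 0, 0, 0.04, 0],
  [-0.4, 0, 0, 0, 0],
])

```text
time: 16.02
ee_pos: [0.4988, 0.0989, 0.0649]
eef_rot: [0.224, 0.974, 0.0, 0.0]
ft_force: [-1.1, 0.3, -2.0]
width: 0.0392
```

move_arm([
  [-0.4, 0, 0, 0.05, 0],
  [-0.4, 0, 0, 0.03, 0],
  [-0.4, 0, 0, 0, 0],
])

```text
time: 16.27
ee_pos: [0.499, 0.0989, 0.0634]
eef_rot: [0.224, 0.974, 0.0, 0.0]
ft_force: [-2.6, -1.2, 6.1]
width: 0.0392
```

Contact (+8 N) at the height expected for seating. I'll release and look.

move_arm([
  [0.3, 0, 0, 0, 0],
  [0.3, 0, 0, 0, 0],
  [0.3, 0, 0, 0, 0],
  [0.3, 0, 0, 0, 0],
  [0.3, 0, 0, -0.3, 0],
  [0.3, 0, 0, -0.6, 0],
  [0.3, 0, 0, -0.9, 0],
  [0.3, 0, 0, -1, 0],
  [0.3, 0, 0, 0, 0],
])

```text
time: 17.02
ee_pos: [0.5012, 0.0993, 0.1377]
eef_rot: [0.225, 0.974, 0.002, 0.003]
ft_force: [0.6, -0.1, 0.0]
width: 0.0564
```

```bash
python3 -c "
from h import *
go((.582,.347,.03))
im=r.camera('side')[:,:,::-1].copy();x,y=.4975,.099
overlay('side',im,[((x,y,.051),.031,(0,0,255)),((x,y,.081),.02,(0,255,0))],6,(130,190,305,310),'pics/c9.png')
o=cv2.imread('pics/c9.png');cv2.imwrite('pics/c9.png',cv2.resize(o,(800,548)))"
```

```text
from [0.5012 0.0993 0.1377] units of 25mm: [ 1.4516 10.3013  4.3534]
```

View pics/c9.png

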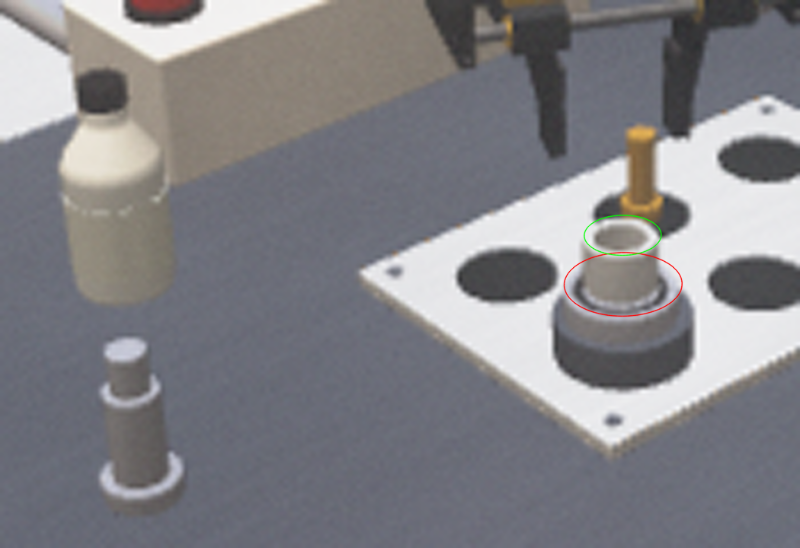

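move_arm([
  [0.7, 0.1, 0.5, 0, 0],
  [0.7, 0.15, 1, 0, 0],
  [0.7, 0.15, 1, 0, 0],
  [0.7, 0.15, 1, 0, 0],
  [0.7, 0.15, 1, 0, 0],
  [0.7, 0.15, 1, 0, 0],
  [0.7, 0.15, 1, 0, 0],
  [0.7, 0.15, 1, 0, 0],
  [0.7, 0.15, 1, 0, 0],
  [0.7, 0.15, 1, 0, 0],
  [0.7, 0.1, 0.6, 0, 0],
  [0.7, 0, 0.2, 0, 0],
])

```text
time: 18.07
ee_pos: [0.575, 0.3514, 0.1307]
eef_rot: [0.223, 0.975, -0.0, -0.001]
ft_force: [0.2, 1.0, -1.5]
width: 0.0741
```

```bash
python3 -c "
from h import *
go((.582,.347,.028));p=r.read_state()['ee_pos']
im=r.camera('side')[:,:,::-1].copy();x,y=.582,.347
overlay('side',im,[((x,y,.085),.01,(0,255,0)),((x,y,.012),.02,(0,255,0)),((x,y,.0),.02,(0,255,0)),((p[0],p[1],0.085),.003,(0,0,255))],6,(100,200,220,300),'pics/c10.png')"
```

```text
from [0.575  0.3514 0.1307] units of 25mm: [-0.3383 -0.0335  4.1073]
```

View pics/c10.png

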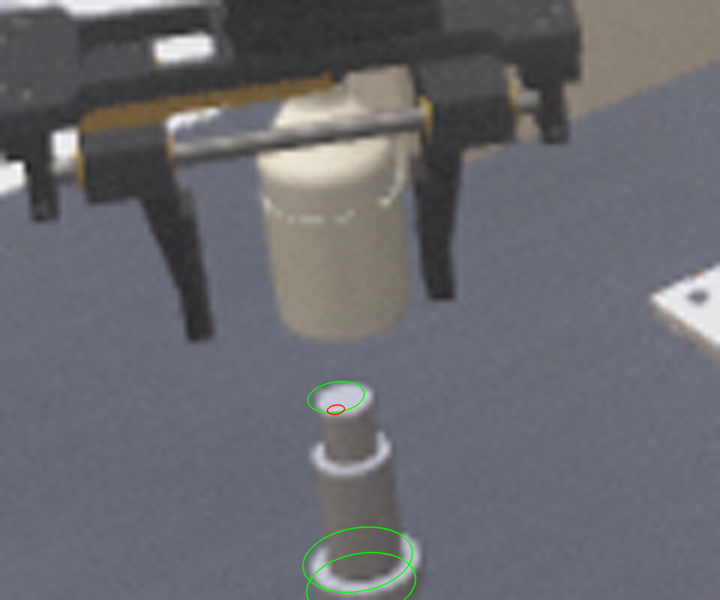

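move_arm([
  [0.7, -0.29, -0.1, 0, 0],
  [0.7, 0, 0, 0.2, 0],
  [0.7, 0, 0, 0.5, 0],
  [0.7, 0, 0, 0.6, 0],
  [0.7, 0, 0, 0.6, 0],
  [0.7, 0, 0, 0.6, 0],
  [0.7, 0, 0, 0.6, 0],
  [0.7, 0, 0, 0.5, 0],
  [0.7, 0, 0, 0.3, 0],
  [0.7, 0, 0, 0.1, 0],
  [0.7, 0, 0, 0, 0],
])

```text
time: 19.03
ee_pos: [0.5817, 0.3414, 0.0322]
eef_rot: [0.225, 0.974, -0.0, -0.0]
ft_force: [-0.1, -0.6, 0.3]
width: 0.074
```

move_arm([
  [-0.6, 0, 0, 0, 0],
  [-0.6, 0, 0, 0, 0],
  [-0.6, 0, 0, 0, 0],
  [-0.6, 0, 0, 0, 0],
  [-0.6, 0, 0, 0, 0],
  [-0.6, 0, 0, 0, 0],
  [-0.6, 0, 0, 0, 0],
  [-0.6, 0, 0, 0, 0],
  [-0.6, 0, 0, 0, 0],
  [-0.6, 0, 0, 0, 0],
], squeeze=35)

```text
time: 19.87
ee_pos: [0.582, 0.3422, 0.0329]
eef_rot: [0.224, 0.975, 0.0, 0.0]
ft_force: [-0.3, 0.6, -0.3]
width: 0.0263
```

move_arm([
  [-0.6, 0, 0, -0.3, 0],
  [-0.6, 0, 0, -0.7, 0],
  [-0.6, 0, 0, -1, 0],
  [-0.6, 0, 0, -1, 0],
  [-0.6, 0, 0, -1, 0],
  [-0.6, 0, 0, -0.6, 0],
  [-0.6, 0, 0, -0.2, 0],
  [-0.6, 0, 0, 0, 0],
])

```text
time: 20.53
ee_pos: [0.5824, 0.342, 0.1541]
eef_rot: [0.225, 0.974, 0.001, 0.001]
ft_force: [0.5, 1.3, -2.5]
width: 0.0265
```

```bash
python3 -c "
from h import *
go((.494,-.0007,.12));p=r.read_state()['ee_pos']
im=r.camera('side')[:,:,::-1].copy();x,y=p[:2];b=p[2]-.0325
overlay('side',im,[((x,y,b+.085),.01,(0,255,0)),((x,y,b+.012),.02,(0,255,0)),((x,y,b),.02,(0,255,0))],6,(100,170,220,270),'pics/c11.png')"
```

```text
from [0.5824 0.342  0.1541] units of 25mm: [ -2.819  -13.8752   1.3447]
```

View pics/c11.png

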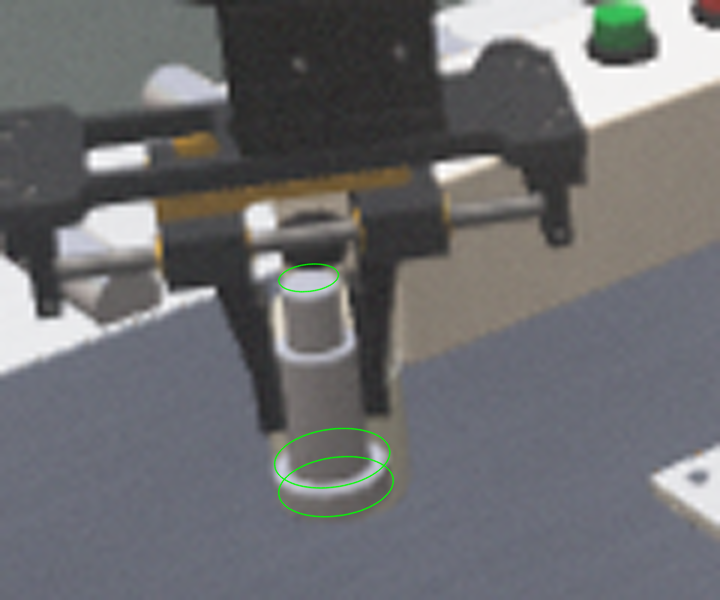

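move_arm([
  [-0.6, -0.1, -0.5, 0, 0],
  [-0.6, -0.2, -0.9, 0, 0],
  [-0.6, -0.2, -1, 0, 0],
  [-0.6, -0.2, -1, 0, 0],
  [-0.6, -0.2, -1, 0, 0],
  [-0.6, -0.2, -1, 0, 0],
  [-0.6, -0.2, -1, 0, 0],
  [-0.6, -0.2, -1, 0, 0],
  [-0.6, -0.2, -1, 0, 0],
  [-0.6, -0.2, -1, 0, 0],
  [-0.6, -0.2, -1, 0, 0],
  [-0.6, -0.2, -1, 0, 0],
])

```text
time: 21.58
ee_pos: [0.5074, 0.0591, 0.1511]
eef_rot: [0.224, 0.974, -0.001, -0.001]
ft_force: [0.5, 0.1, -3.6]
width: 0.0264
```

move_arm([
  [-0.6, -0.2, -1, 0, 0],
  [-0.6, -0.2, -0.8, 0, 0],
  [-0.6, -0.1, -0.5, 0, 0],
  [-0.6, 0, -0.2, 0.2, 0],
  [-0.6, 0, 0, 0.5, 0],
  [-0.6, 0, 0, 0.5, 0],
  [-0.6, 0, 0, 0.2, 0],
  [-0.6, 0, 0, 0, 0],
])

```text
time: 22.25
ee_pos: [0.4917, -0.0004, 0.116]
eef_rot: [0.224, 0.975, -0.001, -0.001]
ft_force: [-0.6, 0.7, -2.9]
width: 0.0265
```

```bash
python3 -c "
from h import *
go((.494,-.0007,.06));p=r.read_state()['ee_pos']
im=r.camera('side')[:,:,::-1].copy();x,y=p[:2];b=p[2]-.0325
overlay('side',im,[((x,y,b+.085),.01,(0,255,0)),((x,y,b+.012),.02,(0,255,0)),((x,y,b),.02,(0,255,0)),((.494,-.0007,.01),.029,(0,0,255))],6,(240,160,360,260),'pics/c12.png')"
```

```text
from [ 0.4917 -0.0004  0.116 ] units of 25mm: [-0.0932  0.0313  2.2383]
```

View pics/c12.png

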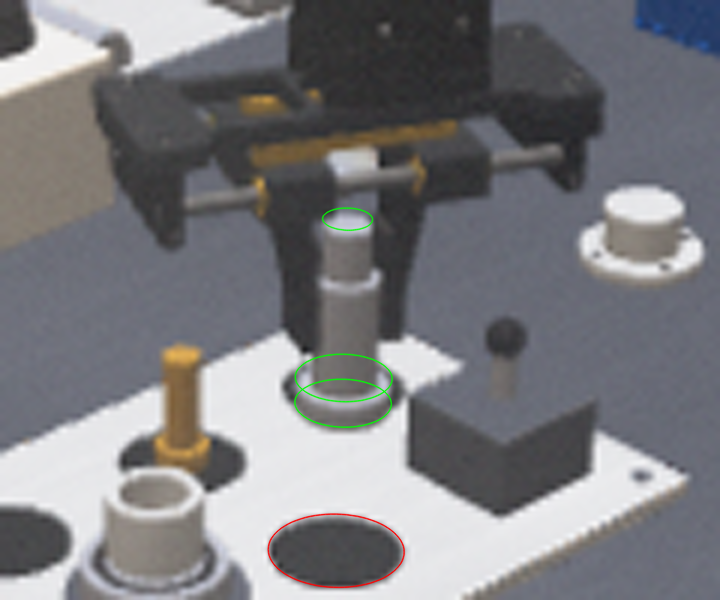

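move_arm([
  [-0.6, -0.09, 0.03, 0, 0],
  [-0.6, 0, 0, 0.3, 0],
  [-0.6, 0, 0, 0.5, 0],
  [-0.6, 0, 0, 0.5, 0],
  [-0.6, 0, 0, 0.5, 0],
  [-0.6, 0, 0, 0.4, 0],
  [-0.6, 0, 0, 0.3, 0],
  [-0.6, 0, 0, 0.2, 0],
  [-0.6, 0, 0, 0.1, 0],
  [-0.6, 0, 0, 0, 0],
  [-0.6, 0, 0, 0, 0],
])

```text
time: 23.22
ee_pos: [0.4955, -0.0015, 0.0481]
eef_rot: [0.224, 0.974, 0.0, 0.0]
ft_force: [0.7, 0.4, -3.8]
width: 0.0266
```

```bash
python3 -c "
from h import *
go((.494,-.0007,.0425));p=r.read_state()['ee_pos']
im=r.camera('side')[:,:,::-1].copy();x,y=p[:2];b=p[2]-.0325
overlay('side',im,[((.494,-.0007,b+.085),.01,(0,255,0)),((.494,-.0007,b),.02,(0,255,0)),((.494,-.0007,.01),.029,(0,0,255))],8,(260,190,340,265),'pics/c13.png')"
```

```text
from [ 0.4955 -0.0015  0.0481] units of 25mm: [0.0693 0.0028 0.2247]
```

View pics/c13.png

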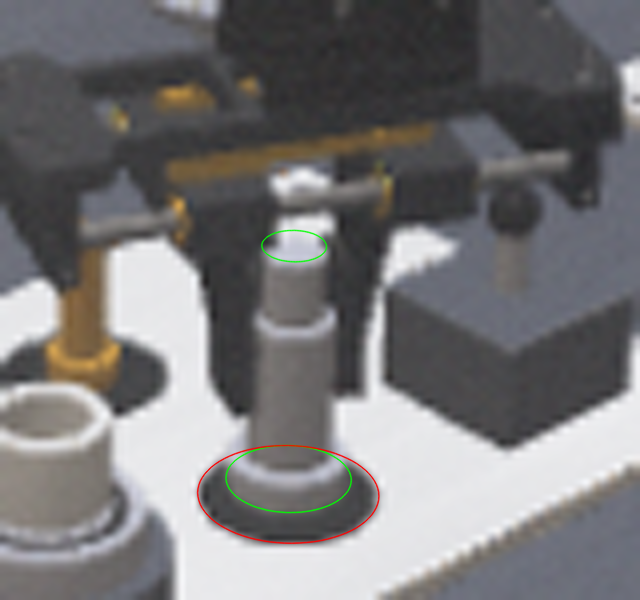

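move_arm([
  [-0.6, 0.06, 0, 0.08, 0],
  [-0.6, 0, 0, 0.06, 0],
  [-0.6, 0, 0, 0.03, 0],
  [-0.6, 0, 0, 0, 0],
])

```text
time: 23.6
ee_pos: [0.4938, -0.0008, 0.0434]
eef_rot: [0.224, 0.974, 0.0, -0.0]
ft_force: [0.0, 0.4, -3.0]
width: 0.0265
```

move_arm([
  [-0.6, 0, 0, 0.04, 0],
  [-0.6, 0, 0, 0, 0],
  [-0.6, 0, 0, 0, 0],
])

```text
time: 23.85
ee_pos: [0.4941, -0.0008, 0.0427]
eef_rot: [0.224, 0.974, 0.0, 0.0]
ft_force: [-0.6, 0.4, 0.6]
width: 0.0264
```

```bash
python3 -c "
from h import *
go((.494,-.0007,.0425));p=r.read_state()['ee_pos']
im=r.camera('side')[:,:,::-1].copy();x,y=p[:2];b=.01
overlay('side',im,[((.494,-.0007,b+.085),.01,(0,255,0)),((.494,-.0007,b),.02,(0,255,0)),((.494,-.0007,.01),.029,(0,0,255))],8,(260,190,340,265),'pics/c14.png')"
```

```text
from [ 0.4941 -0.0008  0.0427] units of 25mm: [0.0042 0.0024 0.0097]
```

View pics/c14.png

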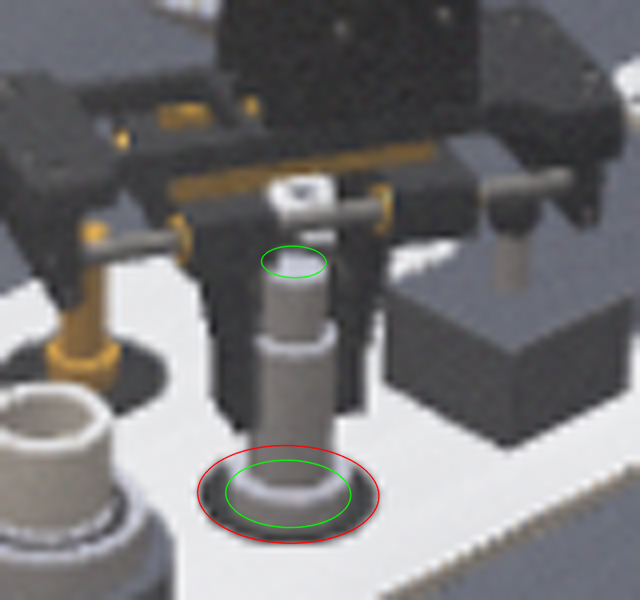

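move_arm([
  [0.2, 0, 0, 0, 0],
  [0.2, 0, 0, 0, 0],
  [0.2, 0, 0, 0, 0],
  [0.2, 0, 0, 0, 0],
  [0.2, 0, 0, 0, 0],
  [0.2, 0, 0, -0.3, 0],
  [0.2, 0, 0, -0.6, 0],
  [0.2, 0, 0, -1, 0],
  [0.2, 0, 0, -1, 0],
  [0.2, 0, 0, -1, 0],
  [0.2, 0, 0, -0.8, 0],
  [0.2, 0, 0, 0, 0],
])

```text
time: 24.9
ee_pos: [0.4961, -0.0009, 0.1646]
eef_rot: [0.225, 0.974, 0.002, 0.003]
ft_force: [0.7, 1.2, -0.3]
width: 0.0523
```

```bash
python3 -c "
from h import *
go((.592,-.325,.05));p=r.read_state()['ee_pos']
im=r.camera('side')[:,:,::-1].copy();b=.01
overlay('side',im,[((.494,-.0007,b+.085),.01,(0,255,0)),((.494,-.0007,b),.02,(0,255,0)),((.494,-.0007,.01),.029,(0,0,255))],8,(260,190,340,265),'pics/c15.png')"
```

```text
from [ 0.4961 -0.0009  0.1646] units of 25mm: [-9.1038 -9.9948  4.5889]
```

View pics/c15.png

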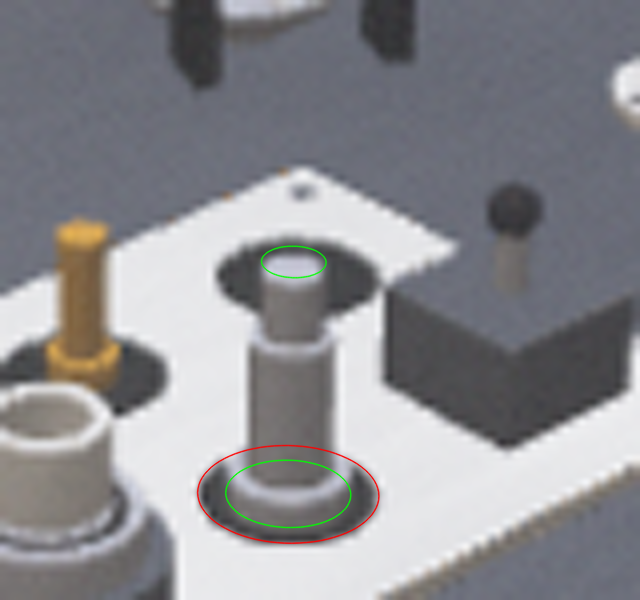

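move_arm([
  [0.6, -0.5, -0.5, 0, 0],
  [0.6, -0.8, -0.9, 0, 0],
  [0.6, -0.8, -0.9, 0, 0],
  [0.6, -0.8, -0.9, 0, 0],
  [0.6, -0.8, -0.9, 0, 0],
  [0.6, -0.8, -0.9, 0, 0],
  [0.6, -0.8, -0.9, 0, 0],
  [0.6, -0.8, -0.9, 0, 0],
  [0.6, -0.8, -0.9, 0, 0],
  [0.6, -0.8, -0.9, 0.2, 0],
  [0.6, -0.8, -0.8, 0.4, 0],
  [0.6, -0.5, -0.6, 0.4, 0],
])

```text
time: 25.95
ee_pos: [0.5867, -0.3268, 0.1338]
eef_rot: [0.225, 0.974, -0.0, -0.0]
ft_force: [0.7, -0.1, 1.0]
width: 0.0693
```

move_arm([
  [0.6, 0, 0, 0.6, 0],
  [0.6, 0, 0, 0.6, 0],
  [0.6, 0, 0, 0.6, 0],
  [0.6, 0, 0, 0.3, 0],
  [0.6, 0, 0, 0, 0],
  [0.6, 0, 0, 0, 0],
])

```text
time: 26.45
ee_pos: [0.5866, -0.324, 0.0823]
eef_rot: [0.224, 0.974, 0.0, -0.0]
ft_force: [0.8, -1.5, 0.3]
width: 0.0691
```

```bash
python3 -c "
from h import *
go((.592,-.325,.0115));p=r.read_state()['ee_pos'];x,y=.592,-.325
im=r.camera('side')[:,:,::-1].copy()
overlay('side',im,[((x,y,.032),.02,(0,255,0)),((x,y,.008),.032,(0,255,0)),((p[0],p[1],.032),.003,(0,0,255))],6,(290,130,410,230),'pics/c16.png')"
```

```text
from [ 0.5866 -0.324   0.0823] units of 25mm: [-0.2156  0.0596  2.8315]
```

View pics/c16.png

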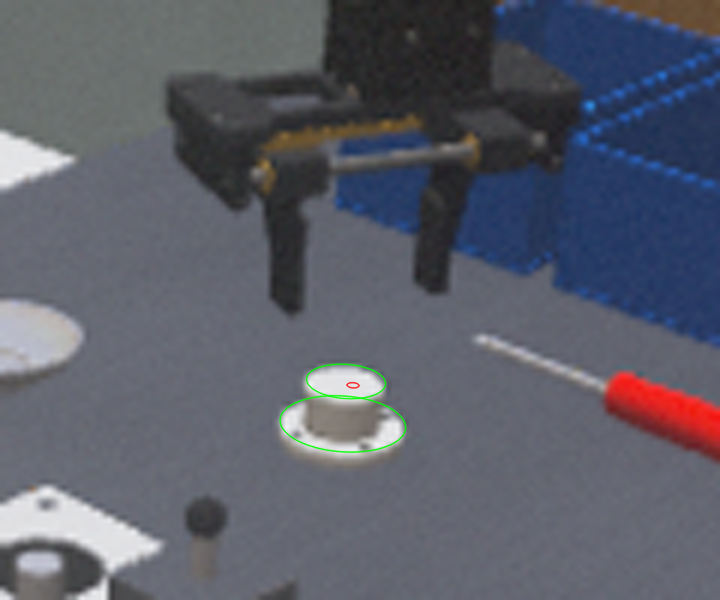

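move_arm([
  [0.6, -0.21, 0.06, 0.2, 0],
  [0.6, 0, 0, 0.4, 0],
  [0.6, 0, 0, 0.5, 0],
  [0.6, 0, 0, 0.5, 0],
  [0.6, 0, 0, 0.5, 0],
  [0.6, 0, 0, 0.4, 0],
  [0.6, 0, 0, 0.2, 0],
  [0.6, 0, 0, 0, 0],
  [0.6, 0, 0, 0, 0],
])

```text
time: 27.25
ee_pos: [0.5921, -0.3252, 0.0149]
eef_rot: [0.225, 0.974, -0.0, -0.0]
ft_force: [0.0, -0.2, 0.8]
width: 0.0699
```

move_arm([
  [0.6, 0, 0, 0.08, 0],
  [-0.4, 0, 0, 0, 0],
  [-0.4, 0, 0, 0, 0],
  [-0.4, 0, 0, 0, 0],
  [-0.4, 0, 0, 0, 0],
  [-0.4, 0, 0, 0, 0],
  [-0.4, 0, 0, 0, 0],
  [-0.4, 0, 0, 0, 0],
  [-0.4, 0, 0, 0, 0],
  [-0.4, 0, 0, 0, 0],
], squeeze=35)

```text
time: 28.08
ee_pos: [0.5923, -0.325, 0.0131]
eef_rot: [0.224, 0.974, 0.0, 0.0]
ft_force: [-0.0, 0.1, 1.4]
width: 0.0388
```

move_arm([
  [-0.4, 0, 0, -0.3, 0],
  [-0.4, 0, 0, -0.7, 0],
  [-0.4, 0, 0, -1, 0],
  [-0.4, 0, 0, -1, 0],
  [-0.4, 0, 0, -0.8, 0],
  [-0.4, 0, 0, -0.5, 0],
  [-0.4, 0, 0, -0.2, 0],
  [-0.4, 0, 0, 0, 0],
])

```text
time: 28.75
ee_pos: [0.5925, -0.3252, 0.1264]
eef_rot: [0.224, 0.974, -0.0, 0.001]
ft_force: [0.1, -0.4, -1.9]
width: 0.0383
```

```bash
python3 -c "
from h import *
go((.5906,-.1041,.08));p=r.read_state()['ee_pos'];x,y=p[:2];b=p[2]-.0125
im=r.camera('side')[:,:,::-1].copy()
overlay('side',im,[((x,y,b+.032),.02,(0,255,0)),((x,y,b+.008),.032,(0,255,0)),((x,y,b),.032,(0,255,0))],6,(290,110,410,210),'pics/c17.png')"
```

```text
from [ 0.5925 -0.3252  0.1264] units of 25mm: [3.9415 7.9201 1.8516]
```

View pics/c17.png

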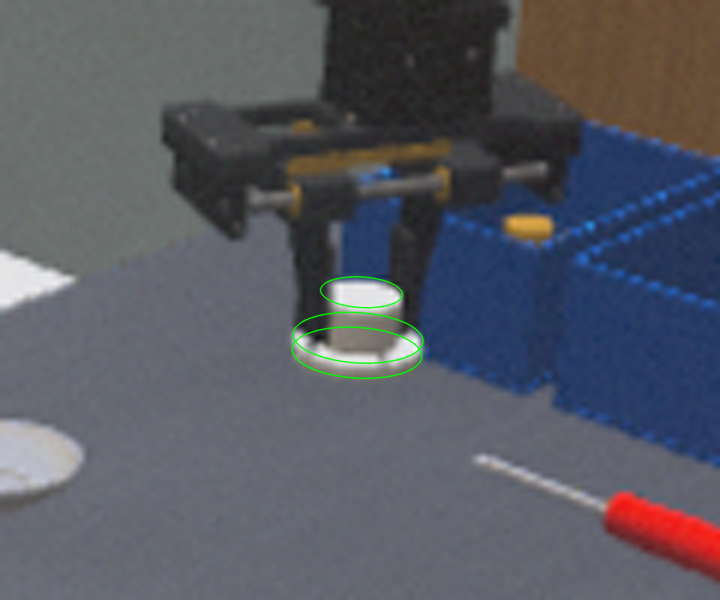

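move_arm([
  [-0.4, 0.2, 0.4, 0, 0],
  [-0.4, 0.4, 0.8, 0, 0],
  [-0.4, 0.45, 0.9, 0, 0],
  [-0.4, 0.45, 0.9, 0, 0],
  [-0.4, 0.45, 0.9, 0, 0],
  [-0.4, 0.45, 0.9, 0, 0],
  [-0.4, 0.45, 0.9, 0, 0],
  [-0.4, 0.45, 0.9, 0, 0],
  [-0.4, 0.4, 0.8, 0.3, 0],
  [-0.4, 0.2, 0.4, 0.5, 0],
  [-0.4, 0, 0.1, 0.5, 0],
  [-0.4, 0, 0, 0.3, 0],
])

```text
time: 29.8
ee_pos: [0.5898, -0.1031, 0.083]
eef_rot: [0.223, 0.975, -0.0, -0.002]
ft_force: [0.0, 0.1, -1.8]
width: 0.0385
```

move_arm([
  [-0.4, 0, 0, 0.2, 0],
  [-0.4, 0, 0, 0, 0],
  [-0.4, 0, 0, 0, 0],
])

```text
time: 30.05
ee_pos: [0.5906, -0.1062, 0.0804]
eef_rot: [0.225, 0.974, -0.0, -0.0]
ft_force: [-0.3, 0.6, -2.2]
width: 0.0388
```

```bash
python3 -c "
from h import *
go((.5906,-.1041,.026));p=r.read_state()['ee_pos'];x,y=p[:2];b=p[2]-.013
im=r.camera('side')[:,:,::-1].copy()
overlay('side',im,[((x,y,b+.032),.02,(0,255,0)),((x,y,b+.008),.032,(0,255,0)),((x,y,b),.032,(0,255,0)),((.5906,-.1041,.01),.029,(0,0,255))],6,(230,150,350,250),'pics/c18.png')"
```

```text
from [ 0.5906 -0.1062  0.0804] units of 25mm: [0.0386 0.0783 2.1743]
```

View pics/c18.png

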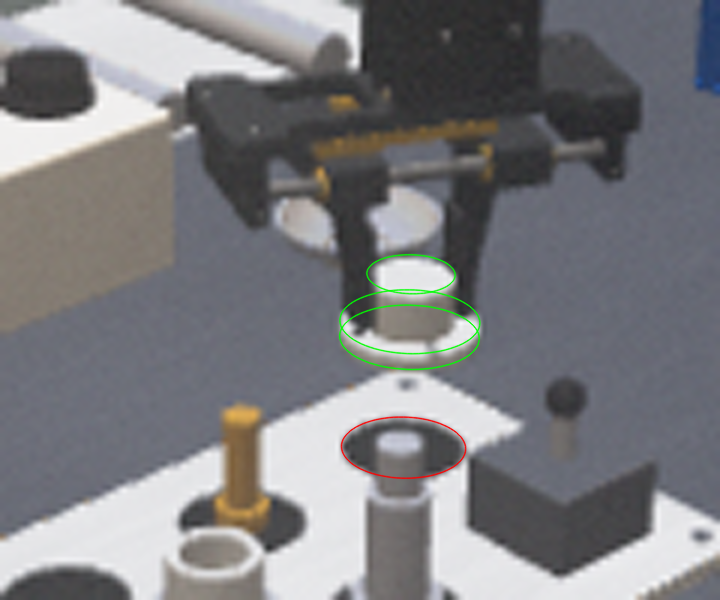

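move_arm([
  [-0.4, 0.04, 0.08, 0, 0],
  [-0.4, 0, 0, 0.3, 0],
  [-0.4, 0, 0, 0.4, 0],
  [-0.4, 0, 0, 0.4, 0],
  [-0.4, 0, 0, 0.4, 0],
  [-0.4, 0, 0, 0.3, 0],
  [-0.4, 0, 0, 0.2, 0],
  [-0.4, 0, 0, 0.1, 0],
  [-0.4, 0, 0, 0, 0],
  [-0.4, 0, 0, 0, 0],
])

```text
time: 30.93
ee_pos: [0.5911, -0.1027, 0.0282]
eef_rot: [0.225, 0.974, 0.0, 0.0]
ft_force: [0.1, -0.3, -0.6]
width: 0.0386
```

```bash
python3 -c "
from h import *
go((.5906,-.1041,.023));p=r.read_state()['ee_pos'];x,y=p[:2];b=p[2]-.013
im=r.camera('side')[:,:,::-1].copy()
overlay('side',im,[((x,y,b+.032),.02,(0,255,0)),((x,y,b+.008),.032,(0,255,0)),((x,y,b),.032,(0,255,0)),((.5906,-.1041,.01),.029,(0,0,255))],6,(230,150,350,250),'pics/c19.png')"
```

```text
from [ 0.5911 -0.1027  0.0282] units of 25mm: [-0.0081 -0.0599  0.2064]
```

View pics/c19.png

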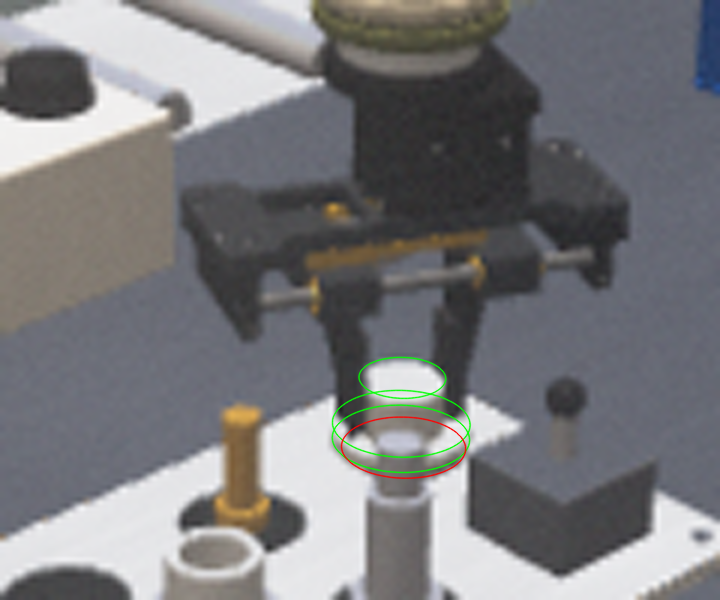

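move_arm([
  [-0.4, 0, -0.05, 0.06, 0],
  [-0.4, 0, 0, 0.05, 0],
  [-0.4, 0, 0, 0.03, 0],
  [-0.4, 0, 0, 0, 0],
])

```text
time: 31.32
ee_pos: [0.5903, -0.1036, 0.0244]
eef_rot: [0.224, 0.974, 0.0, -0.0]
ft_force: [-0.2, 0.8, -1.6]
width: 0.0383
```

move_arm([
  [-0.4, 0, -0.02, 0.04, 0],
  [-0.4, 0, 0, 0.02, 0],
  [-0.4, 0, 0, 0, 0],
])

```text
time: 31.57
ee_pos: [0.5901, -0.1042, 0.0231]
eef_rot: [0.225, 0.974, 0.0, -0.0]
ft_force: [-0.7, -0.3, -0.2]
width: 0.0387
```

move_arm([
  [-0.4, 0, 0, 0.03, 0],
  [-0.4, 0, 0, 0, 0],
  [-0.4, 0, 0, 0, 0],
])

```text
time: 31.82
ee_pos: [0.5902, -0.1042, 0.023]
eef_rot: [0.225, 0.974, 0.0, -0.0]
ft_force: [-4.8, 1.7, 8.4]
width: 0.0388
```

Seated (about 10 N contact). I'll release, rise, and swing clear of the top camera's view.

move_arm([
  [0.3, 0, 0, 0, 0],
  [0.3, 0, 0, 0, 0],
  [0.3, 0, 0, 0, 0],
  [0.3, 0, 0, 0, 0],
  [0.3, 0, 0, 0, 0],
  [0.3, 0, 0, -0.2, 0],
  [0.3, 0, 0, -0.5, 0],
  [0.3, 0, 0, -1, 0],
  [0.3, 0, 0, -1, 0],
  [0.3, 0, 0, -1, 0],
  [0.3, 0, 0, -1, 0],
  [0.3, 0, 0, -1, 0],
])

```text
time: 32.82
ee_pos: [0.5901, -0.1044, 0.1673]
eef_rot: [0.225, 0.974, 0.0, 0.001]
ft_force: [1.1, 0.2, -1.2]
width: 0.0567
```

move_arm([
  [0.3, 0, -0.5, -0.5, 0],
  [0.3, 0, -0.9, 0, 0],
  [0.3, 0, -0.9, 0, 0],
  [0.3, 0, -0.9, 0, 0],
  [0.3, 0, -0.9, 0, 0],
  [0.3, 0, -0.9, 0, 0],
  [0.3, 0, -0.9, 0, 0],
  [0.3, 0, -0.9, 0, 0],
  [0.3, 0, -0.9, 0, 0],
  [0.3, 0, -0.8, 0, 0],
  [0.3, 0, -0.4, 0, 0],
  [0.3, 0, 0, 0, 0],
])

```text
time: 33.82
ee_pos: [0.4907, -0.3071, 0.1776]
eef_rot: [0.227, 0.974, -0.0, 0.0]
ft_force: [-0.9, -0.1, 0.1]
width: 0.0568
```

```bash
python3 -c "
from h import *
print(r.read_state()['ee_pos'])
C=[]
for n,(x,y,z) in dict(spacer=(.4975,.099,.051),shaft=(.494,-.0007,.01),cap=(.5906,-.1041,.01)).items():
    for rad,a,b in SH[n]:
        C+=[((x,y,z+b/1e3),rad/1e3,(0,255,0))]
C+=[((.5906,-.1041,.01),.032,(0,255,0)),((.4975,.099,.051),.031,(0,0,255))]
t=r.camera('top')[:,:,::-1].copy();s=r.camera('side')[:,:,::-1].copy()
cv2.imwrite('pics/topF.png',t);cv2.imwrite('pics/sideF.png',s)
overlay('top',t,C,5,(200,165,350,275),'pics/c20.png');overlay('side',s,C,5,(200,180,360,290),'pics/c21.png')"
```

```text
[ 0.4907 -0.3071  0.1776]
```

View pics/c20.png

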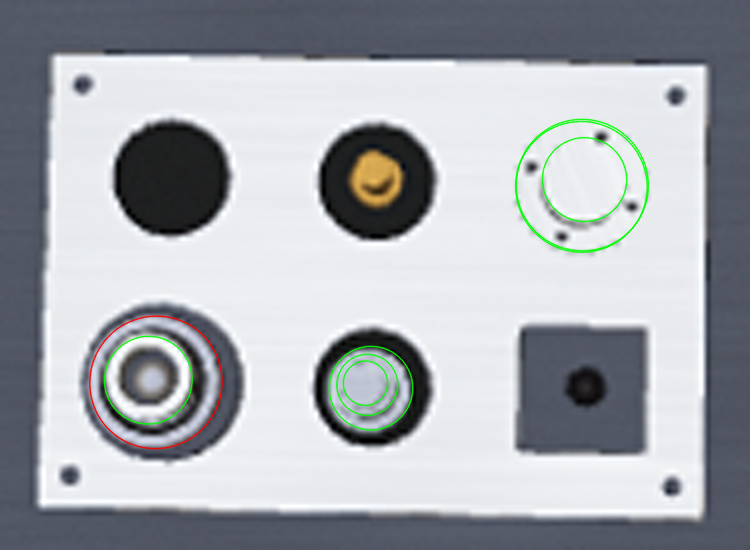

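View pics/c21.png

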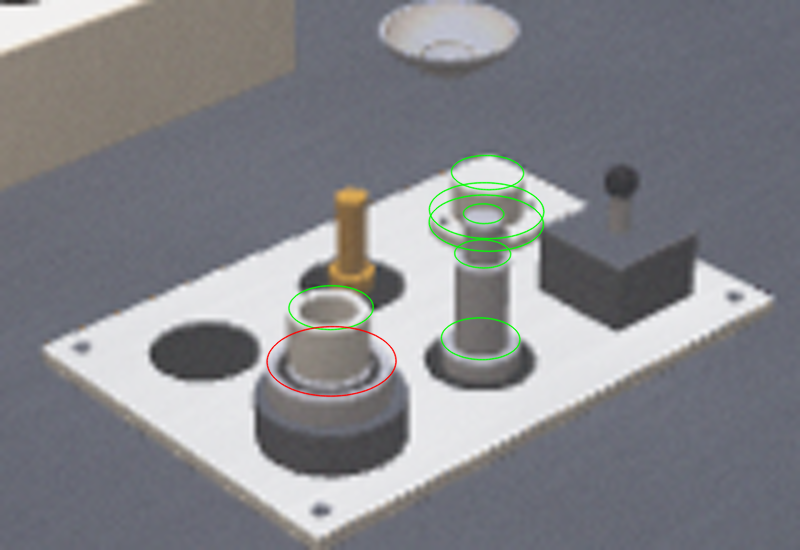

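View pics/topF.png

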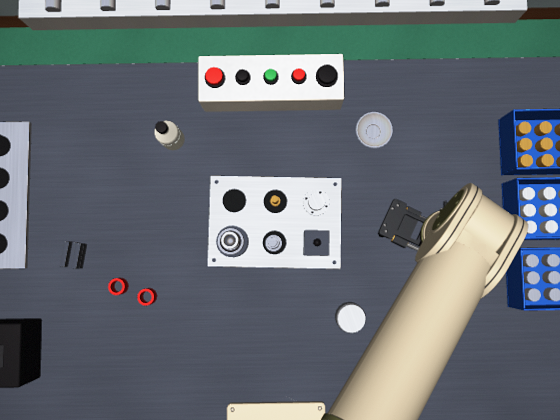

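The final pictures show the bearing and spacer stacked on the nest at top (232,241). The shaft is centred on its spot at (274,243) and the cap covers its spot at (316,202). The bolt, bottle and red rings haven't moved. The gripper is clear, so I'll hand in.

```bash
python3 -c "
from bench import r
print(r.close_job(), r.read_state()['time'])"
```

```text
the job is handed in; nothing more can be done
the job is handed in; nothing more can be done
```

I handed the job in at about 34 s, with all four parts placed in the order asked: the bearing and then the spacer on the nest pin, the shaft on its spot, and the cap behind the block.

- **Placement:** In the last top and side pictures, the bearing and spacer sit seated round the pin. The shaft and cap match their spots to about 1–2 mm, which is also as good as the camera calibration.
- **Bystanders:** The bolt, bottle and red look-alikes were where they started. The screwdriver was not visible in the last top picture because the arm was in front of it. It was last seen undisturbed, partly in the side view, as I picked up the cap, and nothing came near it afterwards.
- **Forces:** Contact while setting parts down stayed around 10 N or less in the readings after each move.
- **Disagreements:** The two cameras differed by about 1–2 mm on the nest and on the shaft's start position, so I aimed between them. The gripper's width reading ran about 1–1.5 mm under the true part diameters. Neither caused a problem.

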